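# Roll down the waiting print

## Task

Two art prints lie on mounting beds; the one with the green marker on its ledge is already rolled down, the one with the red marker is still waiting. Take the pressure roller from its sloped rest and roll the waiting print over its whole length, from the end near the robot to the far end, squarely and centred so the full width is covered, pressing all the way with about 10 newtons (never over 40), then put the roller back in its rest, seated as it was. Keep the roller off the finished print, and leave the markers and everything else on the counter where they are.

Things in the scene. Friction and masses are not known exactly. Their poses are not given: they have to be found in the camera images.
- bed_1: mounting bed, fixed: plywood base 240 x 130 x 30 mm (x -95 to +145) under a sprung steel platen (180 x 120) with a white board (170 x 106) and a mainly blue print 160 mm long (x) by 80 wide (y). Origin on the counter under the print's middle; x runs along the print from the end near the robot to the far end, z up. The grey marker ledge lies beyond the far end.
- bed_2: mounting bed, fixed: plywood base 240 x 130 x 30 mm (x -95 to +145) under a sprung steel platen (180 x 120) with a white board (170 x 106) and a mainly orange print 160 mm long (x) by 80 wide (y). Origin on the counter under the print's middle; x runs along the print from the end near the robot to the far end, z up. The grey marker ledge lies beyond the far end.
- bed_1_ledge (a point): middle of the top of bed_1's marker ledge (bed frame 122, 0, 30 mm)
- bed_2_ledge (a point): middle of the top of bed_2's marker ledge (bed frame 122, 0, 30 mm)
- marker_red: red pawn-shaped marker, 38 mm across, 58 mm tall, standing on the ledge of the bed whose print is still to be rolled; origin under its foot
- marker_green: green pawn-shaped marker, same shape, standing on the ledge of the bed whose print is finished; origin under its foot
- bed_1_print (a point): bed_1: middle of the print's surface, 46 mm above the counter when not pressed (moves with the platen). The platen gives straight down, staying level: it starts to move at about 2 N, then about 1.5 N more per mm; hard stop at 12 mm (20 N)
- bed_2_print (a point): bed_2: middle of the print's surface, 46 mm above the counter when not pressed (moves with the platen). The platen gives straight down, staying level: it starts to move at about 2 N, then about 1.5 N more per mm; hard stop at 12 mm (20 N)
- roller: pressure roller, about 0.5 kg, mostly drum: black rubber drum 44 mm diameter, 96 mm wide, spinning freely in an aluminium fork 112 mm wide under a flat yellow handle. Origin at the drum's bottom; z along the handle away from the drum, y along the axle, x the way it rolls. Fork crossbar 20 mm thick (x), z 60 to 74. Starts in the rest with z leaning 30 degrees, handle towards rest -x
- roller_axle (a point): centre of the drum (roller frame 0, 0, 22 mm)
- roller_handle (a point): point inside the yellow handle, on its middle line (roller frame 0, 0, 108 mm). Handle: 24 mm thick (x), 60 mm wide (y), z 74 to 138 mm; grip it across the 24 mm, with the gripper leaning as the handle leans
- rest: fixed steel rest: base plate 130 x 130 mm (x -65 to +65), on it an L-shaped trough tilted 30 degrees, 120 mm wide (rest y), back 95 mm tall. Origin on the counter, z up; the back plate leans towards rest -x (to the robot's right). The drum stands on the trough floor against the back plate, and the crossbar leans on a rubber strip at the top of the back plate. Open towards +x, above and at both ends
- rest_seat (a point): where the roller's origin lies when seated: rest frame (30, 0, 45) mm, the roller then turned -30 degrees about rest y: its z along (-0.5, 0, 0.866) and its x along (0.866, 0, 0.5) of the rest. The floor slopes to the back, so a roller let go a few mm out slides home
- mug: bystander, leave alone: white mug, 80 mm across, 92 mm tall; origin under its middle
- glue_bottle: bystander, leave alone: white glue bottle, 56 mm across, 150 mm tall; origin under its middle
- tape: bystander, leave alone: roll of tape, 90 mm across, 24 mm tall; origin under its middle
- paint_jar: bystander, leave alone: yellow paint jar, 64 mm across, 70 mm tall; origin under its middle
- board_stack: bystander, leave alone: stack of white boards 170 x 110 x 30 mm; origin under its middle
- palette_knife: bystander, leave alone: palette knife, 200 mm long, lying flat; origin under its middle

How it is judged:
On the way, in this order (a step that is already met when the one before it is completed fails the run):
1. roller pressed on the near end of the red-marked print (((horizontal distance between marker_red and bed_1_ledge below 0.06 m and x of roller_axle in the frame of bed_1 between -0.085 and -0.052 m and y of roller_axle in the frame of bed_1 between -0.013 and 0.013 m and angle between the y axis of roller and the y axis of bed_1, either way round below 0.17 rad and contact force between roller and bed_1 above 4 N) or (horizontal distance between marker_red and bed_2_ledge below 0.06 m and x of roller_axle in the frame of bed_2 between -0.085 and -0.052 m and y of roller_axle in the frame of bed_2 between -0.013 and 0.013 m and angle between the y axis of roller and the y axis of bed_2, either way round below 0.17 rad and contact force between roller and bed_2 above 4 N))), for 0.05 s.
2. still pressed, a quarter of the way along (((horizontal distance between marker_red and bed_1_ledge below 0.06 m and x of roller_axle in the frame of bed_1 between -0.04 and -0.02 m and y of roller_axle in the frame of bed_1 between -0.013 and 0.013 m and angle between the y axis of roller and the y axis of bed_1, either way round below 0.17 rad and contact force between roller and bed_1 above 4 N) or (horizontal distance between marker_red and bed_2_ledge below 0.06 m and x of roller_axle in the frame of bed_2 between -0.04 and -0.02 m and y of roller_axle in the frame of bed_2 between -0.013 and 0.013 m and angle between the y axis of roller and the y axis of bed_2, either way round below 0.17 rad and contact force between roller and bed_2 above 4 N))), for 0.05 s.
3. still pressed at the middle (((horizontal distance between marker_red and bed_1_ledge below 0.06 m and x of roller_axle in the frame of bed_1 between -0.01 and 0.01 m and y of roller_axle in the frame of bed_1 between -0.013 and 0.013 m and angle between the y axis of roller and the y axis of bed_1, either way round below 0.17 rad and contact force between roller and bed_1 above 4 N) or (horizontal distance between marker_red and bed_2_ledge below 0.06 m and x of roller_axle in the frame of bed_2 between -0.01 and 0.01 m and y of roller_axle in the frame of bed_2 between -0.013 and 0.013 m and angle between the y axis of roller and the y axis of bed_2, either way round below 0.17 rad and contact force between roller and bed_2 above 4 N))), for 0.05 s.
4. still pressed, three quarters of the way (((horizontal distance between marker_red and bed_1_ledge below 0.06 m and x of roller_axle in the frame of bed_1 between 0.02 and 0.04 m and y of roller_axle in the frame of bed_1 between -0.013 and 0.013 m and angle between the y axis of roller and the y axis of bed_1, either way round below 0.17 rad and contact force between roller and bed_1 above 4 N) or (horizontal distance between marker_red and bed_2_ledge below 0.06 m and x of roller_axle in the frame of bed_2 between 0.02 and 0.04 m and y of roller_axle in the frame of bed_2 between -0.013 and 0.013 m and angle between the y axis of roller and the y axis of bed_2, either way round below 0.17 rad and contact force between roller and bed_2 above 4 N))), for 0.05 s.
5. still pressed at the far end (((horizontal distance between marker_red and bed_1_ledge below 0.06 m and x of roller_axle in the frame of bed_1 between 0.052 and 0.085 m and y of roller_axle in the frame of bed_1 between -0.013 and 0.013 m and angle between the y axis of roller and the y axis of bed_1, either way round below 0.17 rad and contact force between roller and bed_1 above 4 N) or (horizontal distance between marker_red and bed_2_ledge below 0.06 m and x of roller_axle in the frame of bed_2 between 0.052 and 0.085 m and y of roller_axle in the frame of bed_2 between -0.013 and 0.013 m and angle between the y axis of roller and the y axis of bed_2, either way round below 0.17 rad and contact force between roller and bed_2 above 4 N))), for 0.05 s.
At the end, for the whole second after the job is handed in: Red-marked print rolled near end to far end at 4 to 40 N, within 13 mm of centre and 0.17 rad of square; roller still, released and seated in its rest (axle within 7 mm, 20 mm sideways; handle leaning back within about 11 mm); both markers standing within 20 mm of their start (x of roller_axle in the frame of rest between 0.012 and 0.026 m and y of roller_axle in the frame of rest between -0.02 and 0.02 m and z of roller_axle in the frame of rest between 0.057 and 0.071 m and x of roller_handle in the frame of rest between -0.038 and -0.01 m and z of roller_handle in the frame of rest between 0.127 and 0.149 m and linear speed of roller below 0.02 m/s and angular speed of roller below 0.2 rad/s and distance of each of marker_red, marker_green from where it was at the start of the episode below 0.02 m and angle between each of marker_red, marker_green's own z axis and vertical below 0.2 rad); the robot touches nothing.
It fails at once if the roller presses on the finished (green-marked) print ((horizontal distance between marker_green and bed_1_ledge below 0.06 m and contact force between roller and bed_1 above 1.5 N) or (horizontal distance between marker_green and bed_2_ledge below 0.06 m and contact force between roller and bed_2 above 1.5 N)).
It fails at once if a print is pressed with more than 40 N (contact force between roller and bed_1 above 40 N or contact force between roller and bed_2 above 40 N).
It fails at once if a marker is moved by more than 20 mm or knocked over (distance of any of marker_red, marker_green from where it was at the start of the episode above 0.02 m or angle between any of marker_red, marker_green's own z axis and vertical above 0.3 rad).
It fails at once if a bystander is moved by more than 25 mm (distance of any of mug, glue_bottle, tape, paint_jar, board_stack, palette_knife from where it was at the start of the episode above 0.025 m).
It also fails if it takes over 64 s, if anything falls off the work surface, if the arm or the gripper's body presses on something with over 40 N, if the wrist force passes 120 N, or if a joint passes its speed limit or range.

## Robot

A 6-joint arm with a two-finger parallel gripper is mounted at the origin on the work surface. World frame = base frame: x ahead of the robot, y to its left, z up, the work surface at z = 0. Lengths are in m, angles in rad, forces in N, time in s.
With the tool pointing down it reaches from about 0.25 to 0.8 m from the base axis. Payload 3.9 kg.
Tool frame: the origin (TCP) lies on the centre line of the jaws, within the pads' length; the fingertips stand 8 mm ahead of it and the grasp point (between the pads) lies 11 mm behind it; z points along the fingers, y is the line along which they close (so a half turn about z gives the same grasp; the last joint's range is limited). The gripper opens to 85 mm and grips with 20 to 120 N. Pads are 22 mm wide; open, the fingers measure 114 mm over their backs; the gripper's body (76 mm by 85 mm) begins 54 mm behind the grasp point. The pads swing forward as they close: fully open they stand 13 mm farther back than shut.
Start: joints at [-1.331, 0.26, -0.138, 1.173, 0, 1.571], TCP at [0.125, -0.51, 0.239] pointing down, gripper open.
Joint ranges: [-2.78, 2.78], [-0.83, 1.72], [-1.28, 1.37], [-1.9, 2.12], [-1.57, 1.48], [-3.14, 3.14]. Speed limits (rad/s): [2.57, 2.57, 3.14, 3.14, 3.14, 3.14].

## Interface

Orientations are given as a unit quaternion [w, x, y, z].
In Python, from station import r gives the robot as it stands.
- The arm moves only by the tool servo_tool, never from a script. Its argument "increments" is one flat list of numbers, 7 for each row, row after row: the shift along the tool's x, y, z in mm, then the turn, a rotation vector about the tool's x, y, z in rad, then the finger opening in mm, from 0 to 85.4. A call has 1 to 20 rows; each row is the pose to reach, as a shift and turn from the pose commanded when the call began, along the tool's axes at that moment; what a row does not reach only later rows make up. A row lasts 1/12 s, in which the tool goes at most 41.7 mm and 7.16 degrees, less where a joint would pass 70% of its speed; a pose out of reach is approached as far as the arm can. A call with a gripper value outside its range is refused whole. The fingers move at their own pace and stop on an object; "newtons" is the grip in N (left out, the last holds). Time passes only in rows, so rows that repeat a pose let the fingers close. It gives the time, the measured TCP pose, the force, the opening and the grip force at its end, in the units of the state.
- r.read_state(): the state, without advancing time (a new reading comes with each control period).
- r.capture(name): name is "side" or "top"; returns (picture, depth): 400x640x3 uint8, red, green, blue; 400x640 float32, m along the optical axis (not along the pixel's ray), 0 where there is no reading.
- r.camera_info(name): a dict with "fx", "fy", "cx", "cy" (pixels), "origin" and "rotation" of the camera in the world. Camera axes: x right, y up, looking along -z (the intrinsics and any distortion apply to the point x, -y, -z); pixel columns grow to the right and rows downward; lengths in m; the calibration is good to about 2 mm. A picture is of the moment at which its call begins. camera_info takes no time and is no camera call.
- r.hand_in(): hands the job in; it is judged then, once.
The state is a dict: "clock": time; "joint_positions": joint angles; "joint_velocities": joint speeds; "effort": joint torques, N m; "ee_pos": TCP position; "tcp_rot": TCP orientation; "force": force on the tool from outside, world axes, zero at the start; "wrist_torque": the same for the moment, N m; "finger_gap": finger opening in m; "gripper_force": force on a finger pad.
Only numpy, scipy, OpenCV 4.12 (cv2) and the standard library are available. Lean on these libraries where they do the work, as an engineer would, in place of code of your own. Each camera call takes 0.05 s, during which the arm holds its last target. There are 200 camera calls.

## Working session

There is one attempt and no reset: what is moved stays moved. The work goes in short steps, Python scripts to look and compute and a tool call to move; the robot and the scene stay as the last step left them, time stands still between calls to the robot, and variables do not carry over. Pictures are saved under pics/ and viewed, at most 10 in all, crops included, and the job is handed in when it is done.

Besides the shell and the picture viewer there is one more tool, called after "Call:" as a command line: name --argument value ..., lists and objects as JSON in quotes. servo_tool: Moves the arm, as the interface text tells. Its arguments: {"type":"object","properties":{"increments":{"type":"array","items":{"type":"number"}},"newtons":{"type":"number"}},"required":["increments"]}

```bash
mkdir -p pics; cat > h.py <<'E'
import numpy as np, cv2
from station import r
def cap(n,tag):
    p,d=r.capture(n); np.save(f'pics/{tag}_d.npy',d); cv2.imwrite(f'pics/{tag}.png',p[:,:,::-1]); return p,d
def px(n,d,u,v,win=2):
    i=r.camera_info(n); w=d[v-win:v+win+1,u-win:u+win+1]; z=np.median(w[w>0])
    c=np.array([(u-i['cx'])/i['fx']*z,-(v-i['cy'])/i['fy']*z,-z])
    return np.array(i['rotation'])@c+np.array(i['origin'])
E
python3 - <<'E'
from h import *
cap('top','t0');cap('side','s0')
for n in('top','side'):print(r.camera_info(n))
print(r.read_state())
E
```

```text
{'fx': 422.19658543757953, 'fy': 422.19658543757953, 'cx': 311.8267637564039, 'cy': 197.77396041269716, 'origin': array([ 0.34081265, -0.03776876,  1.39842384]), 'rotation': array([ 0.71294323,  0.05020122, -0.04357023, -0.69806405])}
{'fx': 379.7902144724755, 'fy': 379.7902144724755, 'cx': 319.42363793146177, 'cy': 201.70407426668766, 'origin': array([ 0.22465986, -0.69055662,  0.90114916]), 'rotation': array([ 0.90756112,  0.36778661, -0.07645696, -0.18767035])}
{'clock': 0.1, 'joint_positions': array([-1.33097245e+00,  2.60651171e-01, -1.39233299e-01,  1.17269142e+00,
       -3.76969566e-05,  1.57081638e+00]), 'joint_velocities': array([-0.00058226, -0.00071934,  0.00335127,  0.00074989, -0.0018113 ,
        0.00031987]), 'effort': array([-7.49191313e-04, -4.06508446e+01,  2.54527885e+01,  1.01516119e-02,
       -3.53761573e-05,  8.49460832e-06]), 'ee_pos': array([ 0.12455249, -0.50940416,  0.23853345]), 'tcp_rot': array([-8.81135665e-04,  9.92819979e-01,  1.19614791e-01, -1.25161815e-04]), 'force': array([ 0.06419391, -0.31540474, -0.98608991]), 'wrist_torque': array([-0.01437614,  0.00034649,  0.0158496 ]), 'gripper_force': 0.0, 'finger_gap': 0.08557233999725483}
```

View pics/t0.png

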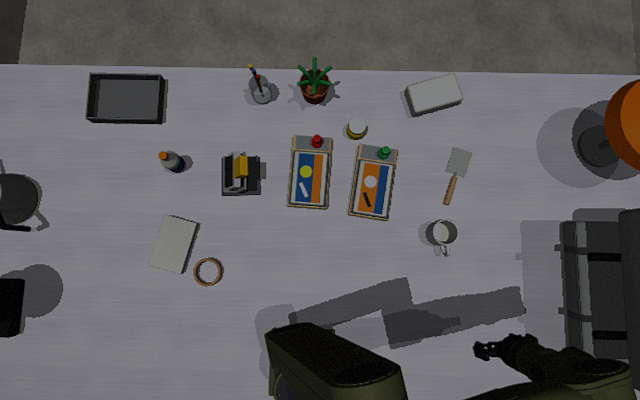

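View pics/s0.png

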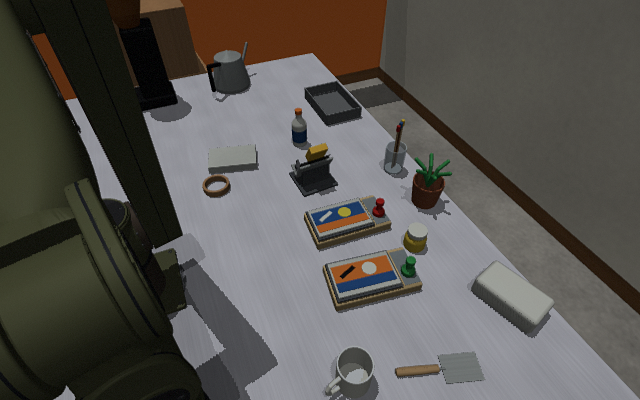

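The top view shows the rest around (241,173), the red-marked bed_1 around (310,175) and the green-marked bed_2 at (373,183). The camera "rotation" is a quaternion, so I'll fix my helper and zoom in.

```bash
sed -i "s/np.array(i\['rotation'\])@c/R.from_quat(np.roll(i['rotation'],-1)).apply(c)/; 1a from scipy.spatial.transform import Rotation as R" h.py
python3 - <<'E'
from h import *
t=cv2.imread('pics/t0.png');s=cv2.imread('pics/s0.png')
a=cv2.resize(t[125:215,210:345],(795,530),interpolation=cv2.INTER_NEAREST)
cv2.imwrite('pics/t0c.png',a)
b=cv2.resize(s[135:250,280:400],(600,575),interpolation=cv2.INTER_NEAREST)
cv2.imwrite('pics/s0c.png',b)
d=np.load('pics/t0_d.npy')
for u,v in[(290,240),(310,172),(373,182),(240,165),(228,175),(316,141),(254,188)]:print(u,v,px('top',d,u,v,1).round(4))
E
```

```text
290 240 [ 0.3854  0.0464 -0.0005]
310 172 [ 0.6053 -0.0154  0.0485]
373 182 [ 0.5765 -0.2201  0.0483]
240 165 [0.5991 0.1916 0.1669]
228 175 [0.5834 0.2436 0.0845]
316 141 [ 0.6992 -0.0329  0.0854]
254 188 [0.5551 0.1709 0.0085]
```

View pics/t0c.png

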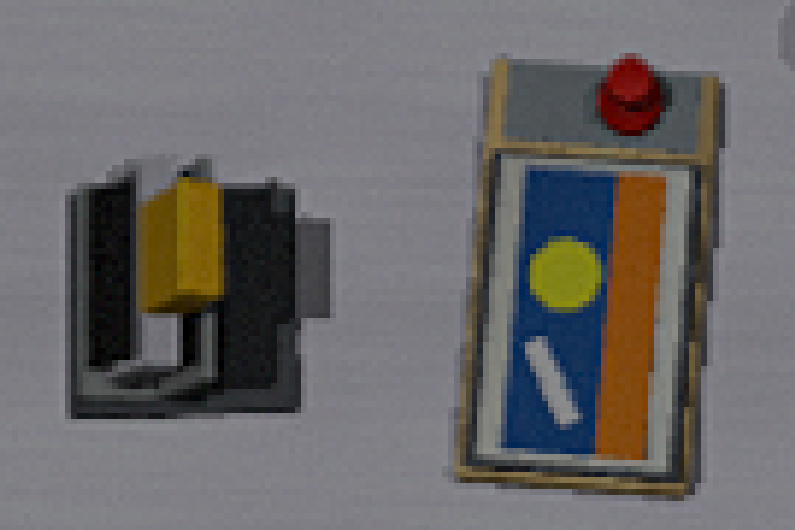

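View pics/s0c.png

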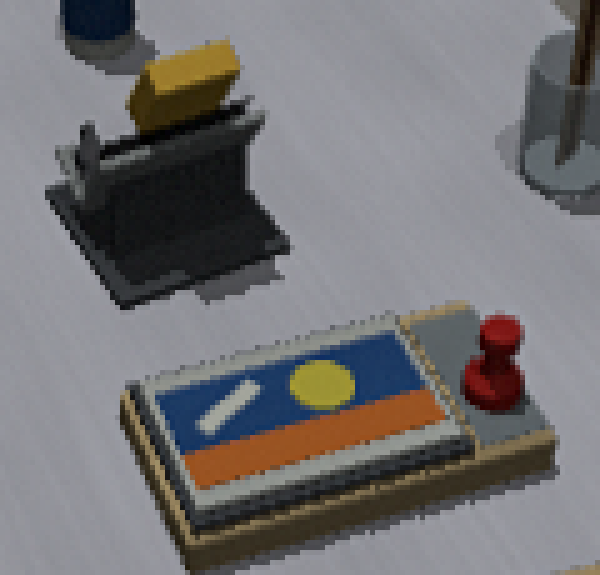

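The crops show the print corners at (500,450), (645,460), (525,168) and (665,178). The handle's top face spans (180–222, 178–300). The rest plate's right edge is near x=298, and the red marker is on the blue print's ledge. Next I'll intersect the rays with the known heights.

```bash
cat >> h.py <<'E'
def ray(n,u,v,z):
    i=r.camera_info(n);o=np.array(i['origin'])
    k=R.from_quat(np.roll(i['rotation'],-1)).apply([(u-i['cx'])/i['fx'],-(v-i['cy'])/i['fy'],-1])
    return o+k*(z-o[2])/k[2]
E
python3 - <<'E'
from h import *
T=lambda x,y,z:ray('top',210+(x+.5)/5.889-.5,125+(y+.5)/5.889-.5,z)[:2]
S=lambda x,y,z:ray('side',280+(x+.5)/5-.5,135+(y+.5)/5-.5,z)[:2]
for nm,P in(('top',[T(500,452,.046),T(645,460,.046),T(525,168,.046),T(666,177,.046)]),('side',[S(190,490,.046),S(155,395,.046),S(447,420,.046),S(393,330,.046)])):
    P=np.array(P);
    m=P.mean(0);print(nm,P.round(4).tolist(),'c',m.round(4),'yaws',[np.degrees(np.arctan2(*(b-a)[::-1])).round(1) for a,b in((P[0],P[2]),(P[1],P[3]))])
print('handle top', [p.round(4) for p in (T(182,178,.1705),T(178,300,.1705),T(222,183,.1585),T(219,300,.1585))])
print('plate R', [p.round(4) for p in (T(297,185,.008),T(300,410,.008),T(70,417,.008))])
# point clouds
for n,f in(('top','t0'),('side','s0')):
    im=cv2.cvtColor(cv2.imread(f'pics/{f}.png'),cv2.COLOR_BGR2HSV).astype(int);d=np.load(f'pics/{f}_d.npy')
    H,Sa,V=im[...,0],im[...,1],im[...,2]
    box={'top':(200,270,130,220),'side':(290,350,130,175)}[n]
    m=(H>18)&(H<34)&(Sa>120)&(V>60)
    P=np.array([px(n,d,u,v,0) for v in range(box[2],box[3]) for u in range(box[0],box[1]) if m[v,u] and d[v,u]>0])
    P=P[P[:,2]>.1]
    print(n,len(P),P.min(0).round(4),P.max(0).round(4),P.mean(0).round(4))
    # long axis of top edge
    Q=P[:,:2]-P[:,:2].mean(0)
    rect=cv2.minAreaRect((P[:,:2]*1000).astype(np.float32));print(rect)
    t=P[P[:,2]>.15];print(t[:,:].mean(0))
E
```

```text
top [[0.5085, 0.0326], [0.5057, -0.0469], [0.668, 0.023], [0.6645, -0.0556]] c [ 0.5867 -0.0117] yaws [np.float64(-3.4), np.float64(-3.1)]
side [[0.4999, -0.0422], [0.5098, 0.0349], [0.6633, -0.0535], [0.6684, 0.0267]] c [ 0.5853 -0.0085] yaws [np.float64(-4.0), np.float64(-3.0)]
handle top [array([0.6293, 0.1908]), array([0.5666, 0.1901]), array([0.6299, 0.1725]), array([0.5693, 0.1715])]
plate R [array([0.6647, 0.155 ]), array([0.5348, 0.1484]), array([0.5281, 0.2784])]
top 273 [0.5699 0.171  0.1177] [0.6313 0.2186 0.1761] [0.5987 0.1918 0.1564]
((600.707275390625, 194.63775634765625), (60.90061950683594, 47.01960372924805), 1.0700229406356812)
[0.59965286 0.18524339 0.16347199]
side 144 [0.5682 0.1707 0.1229] [0.6273 0.2128 0.1706] [0.5944 0.1835 0.1602]
((597.7559204101562, 191.1147003173828), (41.63242721557617, 59.789302825927734), 88.21751403808594)
[0.59690512 0.18204443 0.16279348]
```

Call:
servo_tool --increments '[0, 0, -100, 0, 0, 0.1, 85, 0, 0, -100, 0, 0, 0.1, 85, 0, 0, -100, 0, 0, 0.1, 85, 0, 0, -100, 0, 0, 0.1, 85]' --newtons 60

```text
clock: 0.43
ee_pos: [0.1251, -0.5119, 0.3438]
tcp_rot: [0.004, 0.998, 0.07, 0.001]
force: [0.1, -1.0, 0.5]
finger_gap: 0.085
gripper_force: 0.0
```

```bash
cat >> h.py <<'E'
yaw=np.radians(92.9); C=np.array([.597,.219,0]); ex=np.array([np.cos(yaw),np.sin(yaw),0]); ez=np.array([0,0,1.])
rz=-.5*ex+.866025*ez; rx=.866025*ex+.5*ez; seat=C+.03*ex+.045*ez
def rot(y,z):
    y=y/np.linalg.norm(y);z=z/np.linalg.norm(z);return R.from_matrix(np.c_[np.cross(y,z),y,z])
def inc(p,Rt):
    s=r.read_state();Rc=R.from_quat(np.roll(s['tcp_rot'],-1))
    print('inc mm',(Rc.inv().apply(np.array(p)-s['ee_pos'])*1000).round(1),'rv',(Rc.inv()*Rt).as_rotvec().round(4),'t',round(s['clock'],2),'F',s['force'].round(1),'gap',round(s['finger_gap'],4),'q',s['joint_positions'].round(2))
E
python3 - <<'E'
from h import *
print(r.read_state()['joint_positions'])
p=seat+.109*rz-.0*rz
for sg in(1,-1): inc(p+.1*rz,rot(sg*rx,-rz))
E
```

```text
[-1.33101933e+00  2.36691183e-01  1.00067726e-01  1.42633137e+00
  1.93133425e-05  1.67078622e+00]
inc mm [ 562.4 -584.7  113.7] rv [-0.0336  0.8021 -2.9478] t 0.43 F [ 0.1 -1.   0.5] gap 0.085 q [-1.33  0.24  0.1   1.43  0.    1.67]
inc mm [ 562.4 -584.7  113.7] rv [0.531  0.0222 0.0875] t 0.43 F [ 0.1 -1.   0.5] gap 0.085 q [-1.33  0.24  0.1   1.43  0.    1.67]
```

Call:
servo_tool --increments '[450, -450, -20, 0, 0, -1.6, 85, 450, -450, -20, 0, 0, -1.6, 85, 450, -450, -20, 0, 0, -1.6, 85, 450, -450, -20, 0, 0, -1.6, 85, 450, -450, -20, 0, 0, -1.6, 85, 450, -450, -20, 0, 0, -1.6, 85, 450, -450, -20, 0, 0, -1.6, 85, 450, -450, -20, 0, 0, -1.6, 85, 450, -450, -20, 0, 0, -1.6, 85, 450, -450, -20, 0, 0, -1.6, 85, 450, -450, -20, 0, 0, -1.6, 85, 450, -450, -20, 0, 0, -1.6, 85, 450, -450, -20, 0, 0, -1.6, 85, 450, -450, -20, 0, 0, -1.6, 85, 450, -450, -20, 0, 0, -1.6, 85, 450, -450, -20, 0, 0, -1.6, 85, 450, -450, -20, 0, 0, -1.6, 85, 450, -450, -20, 0, 0, -1.6, 85]'

```text
clock: 1.93
ee_pos: [0.5071, -0.0014, 0.358]
tcp_rot: [-0.001, 0.644, 0.765, -0.001]
force: [0.3, -0.1, 0.4]
finger_gap: 0.0847
gripper_force: 0.0
```

```bash
python3 - <<'E'
from h import *
inc(seat+.209*rz,rot(rx,-rz))
E
```

```text
inc mm [128.  117.5 131.6] rv [-0.4302  0.3772 -1.4158] t 1.93 F [ 0.3 -0.1  0.4] gap 0.0847 q [-0.    0.21  0.1   1.47 -0.    1.4 ]
```

Call:
servo_tool --increments '[128, 117.5, 60, -0.4302, 0.3772, -1.4158, 85, 128, 117.5, 60, -0.4302, 0.3772, -1.4158, 85, 128, 117.5, 60, -0.4302, 0.3772, -1.4158, 85, 128, 117.5, 60, -0.4302, 0.3772, -1.4158, 85, 128, 117.5, 60, -0.4302, 0.3772, -1.4158, 85, 128, 117.5, 60, -0.4302, 0.3772, -1.4158, 85, 128, 117.5, 60, -0.4302, 0.3772, -1.4158, 85, 128, 117.5, 60, -0.4302, 0.3772, -1.4158, 85, 128, 117.5, 60, -0.4302, 0.3772, -1.4158, 85, 128, 117.5, 60, -0.4302, 0.3772, -1.4158, 85, 128, 117.5, 60, -0.4302, 0.3772, -1.4158, 85, 128, 117.5, 60, -0.4302, 0.3772, -1.4158, 85, 128, 117.5, 60, -0.4302, 0.3772, -1.4158, 85, 128, 117.5, 131.6, -0.4302, 0.3772, -1.4158, 85, 128, 117.5, 131.6, -0.4302, 0.3772, -1.4158, 85, 128, 117.5, 131.6, -0.4302, 0.3772, -1.4158, 85, 128, 117.5, 131.6, -0.4302, 0.3772, -1.4158, 85, 128, 117.5, 131.6, -0.4302, 0.3772, -1.4158, 85]'

```text
clock: 3.43
ee_pos: [0.6023, 0.1434, 0.2295]
tcp_rot: [-0.004, -0.024, 0.966, 0.259]
force: [1.2, 0.3, 1.0]
finger_gap: 0.0849
gripper_force: 0.0
```

```bash
python3 - <<'E'
from h import *
inc(seat+.109*rz,rot(rx,-rz))
cap('side','s1'); s=cv2.imread('pics/s1.png')
cv2.imwrite('pics/s1c.png',cv2.resize(s[80:200,260:400],(700,600),interpolation=cv2.INTER_NEAREST))
E
```

```text
inc mm [  2.   -0.8 103.7] rv [ 0.001   0.0055 -0.0003] t 3.43 F [1.2 0.3 1. ] gap 0.0849 q [-0.02  0.43 -0.01  1.16  0.52 -0.08]
```

View pics/s1c.png

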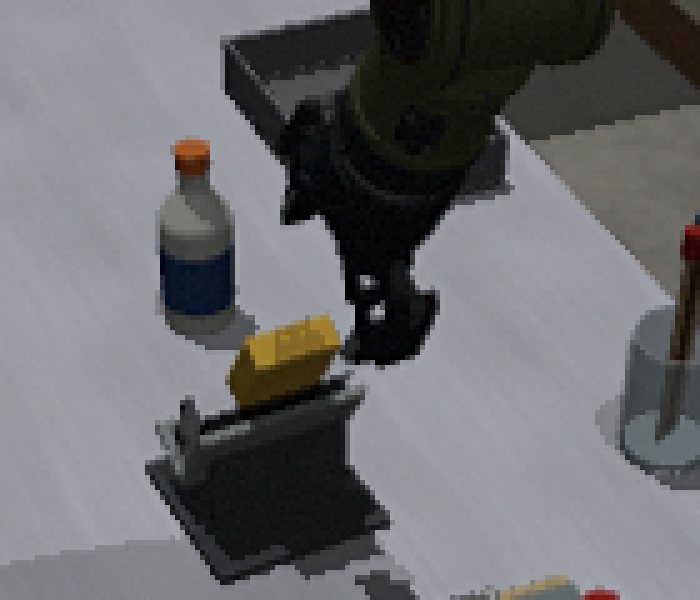

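The gripper is lined up above the handle and open: the handle is at crop (285,355) and the fingers at (390,330). Approaching along the tool axis.

Call:
servo_tool --increments '[2, -1, 20, 0, 0.005, 0, 85, 2, -1, 40, 0, 0.005, 0, 85, 2, -1, 60, 0, 0.005, 0, 85, 2, -1, 75, 0, 0.005, 0, 85, 2, -1, 85, 0, 0.005, 0, 85, 2, -1, 95, 0, 0.005, 0, 85, 2, -1, 102, 0, 0.005, 0, 85, 2, -1, 103.5, 0, 0.005, 0, 85, 2, -1, 103.5, 0, 0.005, 0, 85]'

```text
clock: 4.23
ee_pos: [0.5983, 0.1952, 0.1386]
tcp_rot: [-0.007, -0.025, 0.966, 0.259]
force: [0.2, -0.6, 0.6]
finger_gap: 0.0848
gripper_force: 0.0
```

```bash
python3 - <<'E'
from h import *
inc(seat+.109*rz,rot(rx,-rz))
cap('top','t2');cap('side','s2'); s=cv2.imread('pics/s2.png')[95:195,270:380];t=cv2.imread('pics/t2.png')[120:220,190:300]
cv2.imwrite('pics/c2.png',cv2.resize(np.hstack([s,t]),(792,360),interpolation=cv2.INTER_NEAREST))
E
```

```text
inc mm [ 0.1 -0.2 -1. ] rv [ 0.0006 -0.0004  0.0013] t 4.23 F [ 0.2 -0.6  0.6] gap 0.0848 q [ 0.06  0.49 -0.18  0.9   0.52  0.01]
```

View pics/c2.png

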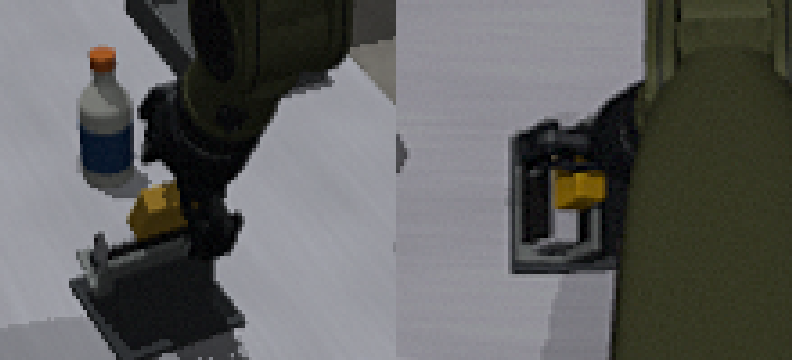

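```bash
python3 - <<'E'
from h import *
s=r.read_state();Rc=R.from_quat(np.roll(s['tcp_rot'],-1))
def proj(n,p):
    i=r.camera_info(n);c=R.from_quat(np.roll(i['rotation'],-1)).inv().apply(p-np.array(i['origin']));return i['cx']-i['fx']*c[0]/c[2],i['cy']+i['fy']*c[1]/c[2]
for x in(-11,0,11):
  for yy in(-57,-43,43):
    p=s['ee_pos']+Rc.apply(np.array([x,yy,-5])/1000);u,v=proj('side',p);a,b=proj('top',p);print(x,yy,'side crop',round((u-270)*3.6),round((v-95)*3.6),'top crop',round((a-190)*3.6+396),round((b-120)*3.6))
for y in(-30,0,30):
    p=seat+.138*rz+y/1000*np.cross(rz,rx);u,v=proj('side',p);print('handle top',y,round((u-270)*3.6),round((v-95)*3.6))
E
```

```text
-11 -57 side crop 205 257 top crop 643 161
-11 -43 side crop 199 242 top crop 628 160
-11 43 side crop 162 157 top crop 530 152
0 -57 side crop 194 260 top crop 643 173
0 -43 side crop 188 246 top crop 628 172
0 43 side crop 151 161 top crop 531 165
11 -57 side crop 183 264 top crop 643 186
11 -43 side crop 177 250 top crop 628 185
11 43 side crop 140 164 top crop 531 178
handle top -30 206 182
handle top 0 175 192
handle top 30 144 201
```

```bash
python3 - <<'E'
from h import *
s=cv2.imread('pics/s2.png')[130:185,300:350];t=cv2.imread('pics/t2.png')[145:200,210:260]
a=np.hstack([cv2.resize(x,(400,440),interpolation=cv2.INTER_CUBIC) for x in(s,t)])
cv2.imwrite('pics/c3.png',cv2.convertScaleAbs(a,alpha=2.2,beta=15))
d=np.load('pics/s2_d.npy')
for v in range(145,172,4):
    print(v,[tuple((px('side',d,u,v,0)*1000).astype(int)) if d[v,u]>0 else 0 for u in range(318,340,4)])
E
```

```text
145 [(np.int64(601), np.int64(191), np.int64(168)), (np.int64(577), np.int64(106), np.int64(235)), (np.int64(588), np.int64(102), np.int64(234)), (np.int64(599), np.int64(98), np.int64(234)), (np.int64(744), np.int64(368), np.int64(0)), (np.int64(760), np.int64(365), np.int64(-1))]
149 [(np.int64(595), np.int64(177), np.int64(164)), (np.int64(587), np.int64(128), np.int64(202)), (np.int64(593), np.int64(111), np.int64(212)), (np.int64(604), np.int64(109), np.int64(210)), (np.int64(734), np.int64(345), np.int64(0)), (np.int64(748), np.int64(341), np.int64(0))]
153 [(np.int64(596), np.int64(178), np.int64(147)), (np.int64(588), np.int64(129), np.int64(186)), (np.int64(602), np.int64(131), np.int64(180)), (np.int64(601), np.int64(101), np.int64(202)), (np.int64(725), np.int64(327), np.int64(-2)), (np.int64(739), np.int64(321), np.int64(-2))]
157 [(np.int64(605), np.int64(201), np.int64(111)), (np.int64(590), np.int64(133), np.int64(166)), (np.int64(635), np.int64(202), np.int64(100)), (np.int64(594), np.int64(86), np.int64(200)), (np.int64(608), np.int64(88), np.int64(194)), (np.int64(7
[... 179 characters left out ...]
 (np.int64(597), np.int64(91), np.int64(180)), (np.int64(611), np.int64(92), np.int64(175)), (np.int64(719), np.int64(278), np.int64(-1))]
165 [(np.int64(606), np.int64(202), np.int64(75)), (np.int64(594), np.int64(143), np.int64(126)), (np.int64(591), np.int64(105), np.int64(156)), (np.int64(603), np.int64(103), np.int64(154)), (np.int64(696), np.int64(263), np.int64(-1)), (np.int64(709), np.int64(258), np.int64(-2))]
169 [(np.int64(605), np.int64(199), np.int64(60)), (np.int64(619), np.int64(198), np.int64(56)), (np.int64(632), np.int64(195), np.int64(54)), (np.int64(671), np.int64(244), np.int64(2)), (np.int64(684), np.int64(239), np.int64(1)), (np.int64(699), np.int64(236), np.int64(0))]
```

View pics/c3.png

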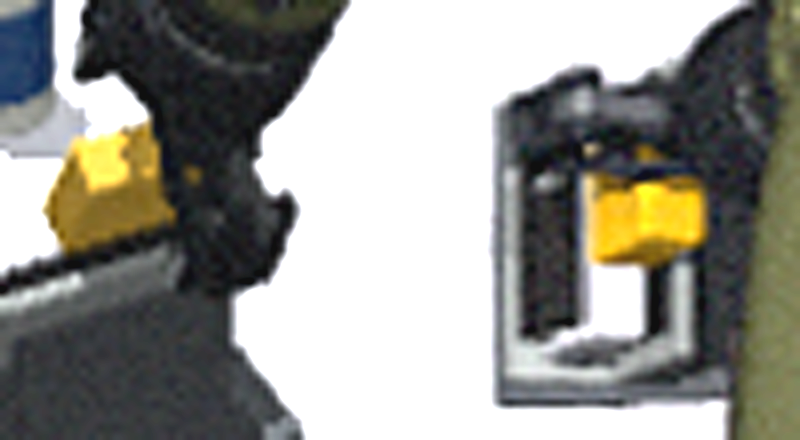

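The depth puts the finger at x≈0.588–0.610, centred on the handle at x≈0.598. Closing.

Call:
servo_tool --increments '[0, 0, 0, 0, 0, 0, 30, 0, 0, 0, 0, 0, 0, 30, 0, 0, 0, 0, 0, 0, 30, 0, 0, 0, 0, 0, 0, 30, 0, 0, 0, 0, 0, 0, 10, 0, 0, 0, 0, 0, 0, 10, 0, 0, 0, 0, 0, 0, 10, 0, 0, 0, 0, 0, 0, 10]' --newtons 60

```text
clock: 5.0
ee_pos: [0.5978, 0.1959, 0.1386]
tcp_rot: [-0.007, -0.025, 0.965, 0.26]
force: [-0.6, 1.7, 5.1]
finger_gap: 0.0228
gripper_force: 61.6
```

Call:
servo_tool --increments '[0, 3, -8, 0, 0, 0, 10, 0, 6, -16, 0, 0, 0, 10, 0, 9, -28, 0, 0, 0, 10, 0, 12, -45, 0, 0, 0, 10, 0, 15, -70, 0, 0, 0, 10, 0, 15, -95, 0, 0, 0, 10, 0, 15, -120, 0, 0, 0, 10, 0, 15, -140, 0, 0, 0, 10, 0, 15, -150, 0, 0, 0, 10, 0, 15, -150, 0, 0, 0, 10, 0, 15, -150, 0, 0, 0, 10]'

```text
clock: 5.92
ee_pos: [0.6011, 0.132, 0.2745]
tcp_rot: [-0.007, -0.024, 0.966, 0.258]
force: [0.3, -0.1, -6.4]
finger_gap: 0.0233
gripper_force: 63.0
```

```bash
cat >> h.py <<'E'
by=np.radians(-3.4); bx=np.array([np.cos(by),np.sin(by),0]); B=np.array([.586,-.0103,0])
G0=np.array([.5978,.1959,.1386]); Q0=R.from_quat([-.025,.965,.26,-.007])
Rb=rot(bx,-ez)
def over(x,h): return B+bx*x+ez*(.046+.110+h)
E
python3 - <<'E'
from h import *
inc(over(-.075,.06),Rb)
d=np.load('pics/t0_d.npy');p=px('top',d,317,140,1)-B;print('marker in bed',p@bx,p@np.cross(ez,bx),p[2])
E
```

```text
inc mm [  96.7 -144.6  -15.5] rv [ 0.3906 -0.4389  1.638 ] t 5.92 F [ 0.3 -0.1 -6.4] gap 0.0233 q [-0.04  0.42  0.09  1.29  0.52 -0.1 ]
marker in bed 0.11723590461060082 -0.018812038329519647 0.08764230966044573
```

Call:
servo_tool --increments '[97, -114.6, -67.5, 0.3906, -0.4389, 1.638, 10, 97, -114.6, -67.5, 0.3906, -0.4389, 1.638, 10, 97, -114.6, -67.5, 0.3906, -0.4389, 1.638, 10, 97, -114.6, -67.5, 0.3906, -0.4389, 1.638, 10, 97, -114.6, -67.5, 0.3906, -0.4389, 1.638, 10, 97, -114.6, -67.5, 0.3906, -0.4389, 1.638, 10, 97, -114.6, -67.5, 0.3906, -0.4389, 1.638, 10, 97, -114.6, -67.5, 0.3906, -0.4389, 1.638, 10, 97, -114.6, -67.5, 0.3906, -0.4389, 1.638, 10, 97, -114.6, -67.5, 0.3906, -0.4389, 1.638, 10, 97, -114.6, -67.5, 0.3906, -0.4389, 1.638, 10, 97, -114.6, -67.5, 0.3906, -0.4389, 1.638, 10, 97, -114.6, -67.5, 0.3906, -0.4389, 1.638, 10, 97, -114.6, -67.5, 0.3906, -0.4389, 1.638, 10, 97, -114.6, -67.5, 0.3906, -0.4389, 1.638, 10, 97, -114.6, -67.5, 0.3906, -0.4389, 1.638, 10, 97, -114.6, -67.5, 0.3906, -0.4389, 1.638, 10]'

```text
clock: 7.33
ee_pos: [0.5103, -0.0044, 0.2752]
tcp_rot: [-0.002, 0.727, 0.687, 0.001]
force: [-0.3, -0.2, -4.6]
finger_gap: 0.0231
gripper_force: 62.9
```

```bash
python3 - <<'E'
from h import *
inc(over(-.075,.02),Rb)
E
```

```text
inc mm [-1.7  1.  99.2] rv [-0.0015 -0.0029  0.0036] t 7.33 F [-0.3 -0.2 -4.6] gap 0.0231 q [-0.01  0.22 -0.09  1.25  0.    1.62]
```

Call:
servo_tool --increments '[-1.5, 1, 25, -0.0015, -0.003, 0.0035, 10, -1.5, 1, 50, -0.0015, -0.003, 0.0035, 10, -1.5, 1, 75, -0.0015, -0.003, 0.0035, 10, -1.5, 1, 92, -0.0015, -0.003, 0.0035, 10, -1.5, 1, 99, -0.0015, -0.003, 0.0035, 10, -1.5, 1, 99, -0.0015, -0.003, 0.0035, 10, -1.5, 1, 99, -0.0015, -0.003, 0.0035, 10]'

```text
clock: 7.92
ee_pos: [0.5119, -0.0063, 0.1776]
tcp_rot: [0.001, 0.729, 0.685, 0.0]
force: [0.1, -0.7, -5.0]
finger_gap: 0.0235
gripper_force: 62.8
```

```bash
python3 - <<'E'
from h import *
inc(over(-.075,.0),Rb)
cap('top','t4');cap('side','s4'); s=cv2.imread('pics/s4.png')[140:240,290:390];t=cv2.imread('pics/t4.png')[120:220,270:370]
cv2.imwrite('pics/c4.png',cv2.convertScaleAbs(np.hstack([cv2.resize(x,(400,400),interpolation=cv2.INTER_CUBIC) for x in (s,t)]),alpha=1.6,beta=10))
E
```

```text
inc mm [ 0.4 -0.9 21.6] rv [ 0.0019  0.0006 -0.0024] t 7.92 F [ 0.1 -0.7 -5. ] gap 0.0235 q [-0.01  0.27 -0.29  1.01 -0.    1.62]
```

View pics/c4.png

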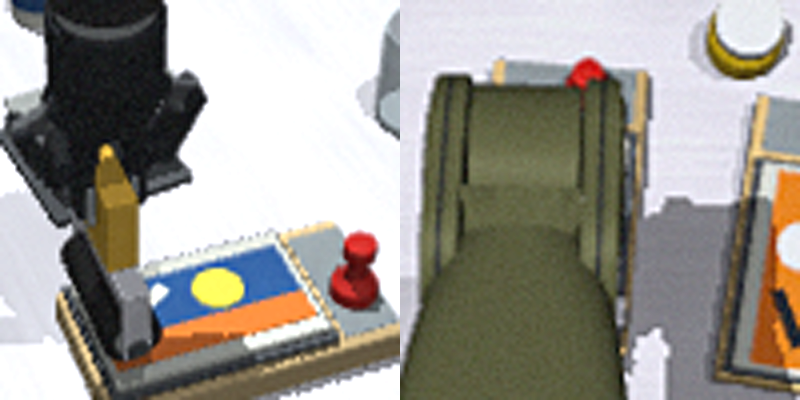

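```bash
python3 - <<'E'
from h import *
d=np.load('pics/s4_d.npy')
for u in range(318,332,3):
  for v in(210,215,220,225):
    p=px('side',d,u,v,0)-B;print((u,v),'bed mm',(np.array([p@bx,p@np.cross(ez,bx),p[2]])*1000).round(0),end=' ')
  print()
E
```

```text
(318, 210) bed mm [-83. -38. 143.] (318, 215) bed mm [-79. -27. 110.] (318, 220) bed mm [-85. -43. 108.] (318, 225) bed mm [-86. -47.  92.] 
(321, 210) bed mm [-75. -41. 144.] (321, 215) bed mm [-81. -56. 141.] (321, 220) bed mm [-81. -57. 121.] (321, 225) bed mm [-81. -56.  99.] 
(324, 210) bed mm [-68. -44. 144.] (324, 215) bed mm [-73. -57. 139.] (324, 220) bed mm [-72. -57. 118.] (324, 225) bed mm [-72. -58.  98.] 
(327, 210) bed mm [-26.  38.  45.] (327, 215) bed mm [-63. -56. 134.] (327, 220) bed mm [-64. -58. 116.] (327, 225) bed mm [-63. -56.  92.] 
(330, 210) bed mm [-18.  35.  45.] (330, 215) bed mm [-26.  13.  49.] (330, 220) bed mm [-32.  -3.  45.] (330, 225) bed mm [-40. -23.  48.]
```

Roller cheek face is at bed y −57 mm (ideal −56), so it's centred, with the bottom about 22 mm above the print. Lowering gently.

Call:
servo_tool --increments '[0, 0, 10, 0, 0, 0, 10, 0, 0, 17, 0, 0, 0, 10, 0, 0, 20, 0, 0, 0, 10, 0, 0, 22, 0, 0, 0, 10, 0, 0, 24, 0, 0, 0, 10, 0, 0, 25, 0, 0, 0, 10, 0, 0, 26, 0, 0, 0, 10, 0, 0, 26, 0, 0, 0, 10]'

```text
clock: 8.68
ee_pos: [0.513, -0.0063, 0.152]
tcp_rot: [0.002, 0.729, 0.685, 0.001]
force: [0.3, -1.2, 1.9]
finger_gap: 0.0232
gripper_force: 63.7
```

Call:
servo_tool --increments '[0, 0, 1, 0, 0, 0, 10, 0, 0, 2, 0, 0, 0, 10, 0, 0, 2, 0, 0, 0, 10]'

```text
clock: 8.93
ee_pos: [0.5128, -0.0063, 0.1499]
tcp_rot: [0.002, 0.729, 0.685, 0.001]
force: [0.8, -1.7, 5.8]
finger_gap: 0.0234
gripper_force: 64.2
```

Call:
servo_tool --increments '[0, 3, 0, 0, 0, 0, 10, 0, 7, 0, 0, 0, 0, 10, 0, 12, 0, 0, 0, 0, 10, 0, 17, 0, 0, 0, 0, 10, 0, 22, 0, 0, 0, 0, 10, 0, 27, 0, 0, 0, 0, 10, 0, 32, 0, 0, 0, 0, 10, 0, 35, 0, 0, 0, 0, 10]'

```text
clock: 9.6
ee_pos: [0.5479, -0.0085, 0.1498]
tcp_rot: [0.002, 0.729, 0.685, 0.001]
force: [-0.6, -1.9, 4.9]
finger_gap: 0.0235
gripper_force: 64.3
```

```bash
python3 - <<'E'
from h import *
inc(over(.068,-.006),Rb)
E
```

```text
inc mm [7.000e-01 1.061e+02 1.000e-01] rv [ 0.0031  0.0012 -0.0026] t 9.6 F [-0.6 -1.9  4.9] gap 0.0235 q [-0.01  0.35 -0.25  0.97 -0.    1.62]
```

About 10 N after allowing for the roller's weight. Continuing to the far end.

Call:
servo_tool --increments '[0, 4, 0, 0, 0, 0, 10, 0, 9, 0, 0, 0, 0, 10, 0, 15, 0, 0, 0, 0, 10, 0, 21, 0, 0, 0, 0, 10, 0, 27, 0, 0, 0, 0, 10, 0, 33, 0, 0, 0, 0, 10, 0, 39, 0, 0, 0, 0, 10, 0, 45, 0, 0, 0, 0, 10, 0, 51, 0, 0, 0, 0, 10, 0, 57, 0, 0, 0, 0, 10]'

```text
clock: 10.43
ee_pos: [0.6043, -0.012, 0.1499]
tcp_rot: [0.001, 0.729, 0.685, 0.0]
force: [-0.4, -1.5, 4.7]
finger_gap: 0.0232
gripper_force: 64.3
```

Call:
servo_tool --increments '[0, 4, 0, 0, 0, 0, 10, 0, 9, 0, 0, 0, 0, 10, 0, 15, 0, 0, 0, 0, 10, 0, 21, 0, 0, 0, 0, 10, 0, 27, 0, 0, 0, 0, 10, 0, 33, 0, 0, 0, 0, 10, 0, 38, 0, 0, 0, 0, 10, 0, 43, 0, 0, 0, 0, 10, 0, 48, 0, 0, 0, 0, 10, 0, 50, 0, 0, 0, 0, 10, 0, 50, 0, 0, 0, 0, 10, 0, 50, 0, 0, 0, 0, 10]'

```text
clock: 11.43
ee_pos: [0.6545, -0.015, 0.15]
tcp_rot: [0.001, 0.729, 0.685, 0.001]
force: [0.1, -1.9, 4.9]
finger_gap: 0.0233
gripper_force: 64.3
```

```bash
python3 - <<'E'
from h import *
inc(over(.068,-.006),Rb)
E
```

```text
inc mm [ 0.7 -0.6 -0. ] rv [ 0.0032  0.0009 -0.0026] t 11.43 F [ 0.1 -1.9  4.9] gap 0.0233 q [-0.02  0.52  0.04  1.08 -0.    1.61]
```

Call:
servo_tool --increments '[0, 0, -5, 0, 0, 0, 10, 0, 0, -20, 0, 0, 0, 10, 0, 0, -50, 0, 0, 0, 10, 0, 0, -90, 0, 0, 0, 10, 0, 0, -130, 0, 0, 0, 10, 0, 0, -155, 0, 0, 0, 10, 0, 0, -160, 0, 0, 0, 10, 0, 0, -160, 0, 0, 0, 10]'

```text
clock: 12.1
ee_pos: [0.654, -0.0144, 0.3099]
tcp_rot: [0.001, 0.729, 0.685, 0.001]
force: [-1.0, 0.5, -5.3]
finger_gap: 0.0234
gripper_force: 62.9
```

```bash
python3 - <<'E'
from h import *
inc(G0+.16*rz+.02*rx+.02*ez,Q0)
E
```

```text
inc mm [144.2 -62.    2.5] rv [-0.3923  0.4454 -1.6402] t 12.1 F [-1.   0.5 -5.3] gap 0.0234 q [-0.02  0.48  0.38  1.47 -0.    1.61]
```

Call:
servo_tool --increments '[144, -62, 2.5, -0.3923, 0.4454, -1.6402, 10, 144, -62, 2.5, -0.3923, 0.4454, -1.6402, 10, 144, -62, 2.5, -0.3923, 0.4454, -1.6402, 10, 144, -62, 2.5, -0.3923, 0.4454, -1.6402, 10, 144, -62, 2.5, -0.3923, 0.4454, -1.6402, 10, 144, -62, 2.5, -0.3923, 0.4454, -1.6402, 10, 144, -62, 2.5, -0.3923, 0.4454, -1.6402, 10, 144, -62, 2.5, -0.3923, 0.4454, -1.6402, 10, 144, -62, 2.5, -0.3923, 0.4454, -1.6402, 10, 144, -62, 2.5, -0.3923, 0.4454, -1.6402, 10, 144, -62, 2.5, -0.3923, 0.4454, -1.6402, 10, 144, -62, 2.5, -0.3923, 0.4454, -1.6402, 10, 144, -62, 2.5, -0.3923, 0.4454, -1.6402, 10, 144, -62, 2.5, -0.3923, 0.4454, -1.6402, 10, 144, -62, 2.5, -0.3923, 0.4454, -1.6402, 10, 144, -62, 2.5, -0.3923, 0.4454, -1.6402, 10, 144, -62, 2.5, -0.3923, 0.4454, -1.6402, 10, 144, -62, 2.5, -0.3923, 0.4454, -1.6402, 10]'

```text
clock: 13.6
ee_pos: [0.5998, 0.1331, 0.3059]
tcp_rot: [-0.008, -0.024, 0.965, 0.26]
force: [-0.6, 0.6, -3.9]
finger_gap: 0.0235
gripper_force: 63.4
```

```bash
python3 - <<'E'
from h import *
inc(G0,Q0)
E
```

```text
inc mm [ -1.8 -29.5 176.2] rv [-0.001  -0.0022 -0.0028] t 13.6 F [-0.6  0.6 -3.9] gap 0.0235 q [-0.04  0.41  0.15  1.37  0.52 -0.1 ]
```

Call:
servo_tool --increments '[-2, -18, 25, 0, -0.002, -0.003, 10, -2, -20, 55, 0, -0.002, -0.003, 10, -2, -20, 85, 0, -0.002, -0.003, 10, -2, -20, 110, 0, -0.002, -0.003, 10, -2, -20, 130, 0, -0.002, -0.003, 10, -2, -21, 145, 0, -0.002, -0.003, 10, -2, -23, 157, 0, -0.002, -0.003, 10, -2, -25, 166, 0, -0.002, -0.003, 10, -2, -26, 170, 0, -0.002, -0.003, 10, -2, -26, 170, 0, -0.002, -0.003, 10]'

```text
clock: 14.43
ee_pos: [0.5979, 0.1957, 0.1457]
tcp_rot: [-0.007, -0.026, 0.965, 0.259]
force: [0.6, 0.2, -5.0]
finger_gap: 0.0232
gripper_force: 63.4
```

```bash
python3 - <<'E'
from h import *
inc(G0,Q0)
E
```

```text
inc mm [ 0.1 -3.3  6.2] rv [-0.0013 -0.0009  0.001 ] t 14.43 F [ 0.6  0.2 -5. ] gap 0.0232 q [ 0.06  0.48 -0.17  0.92  0.53  0.01]
```

Call:
servo_tool --increments '[0, -1.5, 3, 0, 0, 0, 10, 0, -2.5, 4.5, 0, 0, 0, 10, 0, -3, 5.5, 0, 0, 0, 10, 0, -3.3, 6, 0, 0, 0, 10, 0, -3.3, 6.3, 0, 0, 0, 10, 0, -3.3, 6.3, 0, 0, 0, 10]'

```text
clock: 14.93
ee_pos: [0.5994, 0.1962, 0.1401]
tcp_rot: [-0.006, -0.026, 0.965, 0.26]
force: [0.3, 1.7, -2.8]
finger_gap: 0.0232
gripper_force: 63.6
```

Call:
servo_tool --increments '[0, 0, 0, 0, 0, 0, 26, 0, 0, 0, 0, 0, 0, 30, 0, 0, 0, 0, 0, 0, 40, 0, 0, 0, 0, 0, 0, 85, 0, 0, 0, 0, 0, 0, 85, 0, 0, 0, 0, 0, 0, 85, 0, 0, 0, 0, 0, 0, 85, 0, 0, 0, 0, 0, 0, 85]'

```text
clock: 15.6
ee_pos: [0.5989, 0.196, 0.1395]
tcp_rot: [-0.006, -0.026, 0.965, 0.26]
force: [0.5, 0.0, -0.9]
finger_gap: 0.0845
gripper_force: 0.0
```

Call:
servo_tool --increments '[0, 0, -10, 0, 0, 0, 85, 0, 0, -25, 0, 0, 0, 85, 0, 0, -45, 0, 0, 0, 85, 0, 0, -70, 0, 0, 0, 85, 0, 0, -100, 0, 0, 0, 85, 0, 0, -130, 0, 0, 0, 85, 0, -60, -180, 0, 0, 0, 85, 0, -100, -200, 0, 0, 0, 85, 0, -130, -200, 0, 0, 0, 85, 0, -160, -200, 0, 0, 0, 85, 0, -160, -200, 0, 0, 0, 85, 0, -160, -200, 0, 0, 0, 85]'

```text
clock: 16.6
ee_pos: [0.6114, -0.0458, 0.2298]
tcp_rot: [-0.007, -0.023, 0.965, 0.26]
force: [-0.2, 0.1, -0.6]
finger_gap: 0.0852
gripper_force: 0.0
```

```bash
python3 - <<'E'
from h import *
inc(G0,Q0)
cap('top','t5');cap('side','s5')
s=cv2.imread('pics/s5.png')[135:235,280:380];t=cv2.imread('pics/t5.png')[130:230,210:310]
cv2.imwrite('pics/c5.png',cv2.convertScaleAbs(np.hstack([cv2.resize(x,(400,400),interpolation=cv2.INTER_CUBIC) for x in (s,t)]),alpha=1.6,beta=10))
for n,f in(('side','s0'),('side','s5'),('top','t0'),('top','t5')):
    im=cv2.cvtColor(cv2.imread(f'pics/{f}.png'),cv2.COLOR_BGR2HSV).astype(int);d=np.load(f'pics/{f}_d.npy')
    box={'top':(200,270,130,220),'side':(290,350,130,175)}[n]
    m=(im[...,0]>18)&(im[...,0]<34)&(im[...,1]>120)&(im[...,2]>60)
    P=np.array([px(n,d,u,v,0) for v in range(box[2],box[3]) for u in range(box[0],box[1]) if m[v,u] and d[v,u]>0]);P=P[P[:,2]>.1]
    print(f,len(P),P.mean(0).round(4),P.min(0).round(3),P.max(0).round(3))
E
```

```text
inc mm [  1.6 163.5 200.5] rv [ 0.      0.0005 -0.0036] t 16.6 F [-0.2  0.1 -0.6] gap 0.0852 q [-0.32  0.55  0.17  1.4   0.49 -0.42]
s0 144 [0.5944 0.1835 0.1602] [0.568 0.171 0.123] [0.627 0.213 0.171]
s5 195 [0.5959 0.1864 0.1507] [0.571 0.169 0.11 ] [0.633 0.215 0.17 ]
t0 273 [0.5987 0.1918 0.1564] [0.57  0.171 0.118] [0.631 0.219 0.176]
t5 270 [0.6026 0.192  0.1563] [0.574 0.171 0.118] [0.634 0.219 0.176]
```

View pics/c5.png

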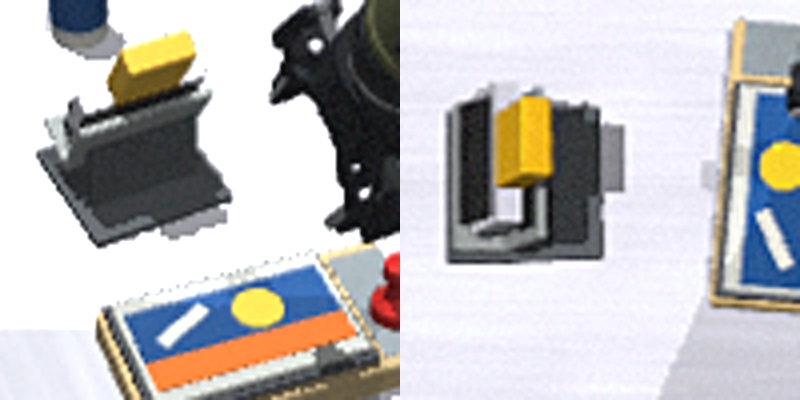

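The roller sits in its rest as before: the handle is at (150,70) in the side crop and (523,140) in the top crop. It has moved only about 4 mm sideways. The gripper is clear and the marker is standing.

```bash
python3 -c "
from station import r
print(r.hand_in())"
```

```text
the job is handed in; nothing more can be done
None
```

I rolled the red-marked print from its near end to its far end at about 10 N, seated the roller back in its rest (about 4 mm sideways of where it started), and handed the job in; no verdict came back.

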